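# Clear the ski-wax bench

## Robot

A 6-joint arm with a two-finger parallel gripper is mounted at the origin on the work surface. World frame = base frame: x ahead of the robot, y to its left, z up, the work surface at z = 0. Lengths are in mm, angles in rad, forces in N, time in s.
With the tool pointing down it reaches from about 350 to 975 mm from the base axis. Payload 7.1 kg.
Tool frame: the origin (TCP) lies midway between the tips of the shut fingers; the grasp point (between the pads) lies 19 mm behind it (ctrl.grip_depth is the distance from the TCP to the grasp point, in mm); z points along the fingers, y is the line along which they close (so a half turn about z gives the same grasp; the last joint's range is limited). The gripper opens to 88 mm and grips with 3 to 60 N. Pads are 20 mm wide; open, the fingers measure 115 mm over their backs; the gripper's body (75 mm by 178 mm) begins 61 mm behind the grasp point.
Start: joints at [-1.321, 0.423, 1.63, -0, 1.089, -0.019], TCP at [166.003, -602.535, 222.675] pointing down, gripper open.
Joint ranges: [-3, 3], [-0.9, 2.11], [0.09, 2.58], [-1.31, 4.45], [0.11, 2.69], [-2.54, 2.54]. Speed limits (rad/s): [2.39, 2.39, 3.01, 3.14, 3.14, 3.14].

## Interface

Orientations are given as a rotation vector (axis times angle).
In Python, from workcell import ctrl, cams gives the robot as it stands.
- The arm moves only by the tool move_arm, never from a script. Its argument "steps" is a list of rows, each a list of 3 entries, a list of its own where there are three numbers: the shift along the tool's x, y, z in units of 25 mm (1.0 is 25 mm), then the turn about the tool's z in units of 5 degrees (1.0 is 5 degrees), then the closure, from 0 (fully open) to 1 (shut). A call has 1 to 20 rows; each row shifts and turns the commanded pose from where the row before left it, along the tool's axes as they then stand; what a row does not reach is not made up. A row lasts 1/12 s, in which the tool goes at most 41.7 mm and 7.16 degrees, less where a joint would pass 70% of its speed; a pose out of reach is approached as far as the arm can. A call is refused whole if a number of a shift passes 1 or a number of a turn 1, either way. A call with a gripper value outside its range is refused whole. The fingers move at their own pace and stop on an object; the grip force is fixed at half the most. Time passes only in rows, so rows that do not move let the fingers close. It gives the time, the measured TCP pose, the force, the opening and the grip force at its end, in the units of the state.
- ctrl.get_obs(): the state, without advancing time (a new reading comes with each control period).
- cams.get_image(name): name is "scene" or "top" or "wrist"; returns a dict with "image" (480x640x3 uint8, red, green, blue), "camera_matrix" (3x3 intrinsics, pixels), "xyz" and "rotation" of the camera in the world; the wrist camera has in their place "mount" (4x4, takes a point from camera to tool coordinates, whose origin is the TCP and whose axes are the flange's). Camera axes: x right, y down, z forward; pixel columns grow to the right and rows downward; lengths in mm; the calibration is good to about 2 mm. A picture is of the moment at which its call begins: read the wrist's pose just before it. There is no depth.
- ctrl.close_job(): hands the job in; it is judged then, once.
Trained networks look in the newest picture that a camera, given by its name, has taken for a name from the list of things; names that differ only in an ending like _2 or _b are one class to them, and where a whole thing is asked for, a point or a joint stands for the part that bears it (a point fixed in the world has none). Each returns a list of dicts, best first, with "p" (0 to 1); they miss things now and then, are a little off and sometimes report something else, mostly with a low value. They report only what shows in the picture. A call takes as long as a camera call. They do not tell look-alikes from the thing itself.
- cams.boxes_of(camera, thing): "rect" ([centre column, centre row, width, height] in pixels, round what is visible of it).
- cams.cut_out(camera, thing): "pixels" (480x640 bool, what is visible of it) and "rect" ([centre column, centre row, width, height] in pixels, round what is visible of it).
The state is a dict: "t": time; "qpos": joint angles; "qvel": joint speeds; "joint_torque": joint torques, N m; "ee_pos": TCP position; "orientation": TCP orientation; "ft_force": force on the tool from outside, world axes, zero at the start; "moment": the same for the moment, N m; "width": finger opening in mm; "grasp_force": force on a finger pad.
Only numpy, scipy, OpenCV 4.12 (cv2) and the standard library are available. Lean on these libraries where they do the work, as an engineer would, in place of code of your own. Each camera call takes 0.05 s, during which the arm holds its last target. There are 200 camera calls.

## Task

Clear up the waxing bench: both wax blocks go into the steel tin, and its lid goes back on, sitting down properly all round. Put the red brush in the tray with the other brush and the orange file guide in the tray with the file, each lying flat on the tray floor beside what is already there, the same way up as now. The cork block and the lamp stay where they are.

Things in the scene. Friction and masses are not known exactly. Their poses are not given: they have to be found in the camera images.
- purple_wax: Purple wax block with moulded bars, 60 (own x) x 32 (own y) x 22 mm high, 60 g, lying flat. Origin: centre of its underside.
- yellow_wax: Yellow wax block, same shape: 60 (own x) x 32 (own y) x 22 mm high, 60 g. Origin: centre of its underside.
- red_brush: Red nylon hand brush standing on its bristles: red back 95 (own x) x 48 (own y) mm, from 16 to 36 mm above its underside, dark red tufts below it splaying to 98 x 52 mm and giving way (firm core 86 x 40 mm), 110 g. Origin: centre of its underside (bristle tips).
- file_guide: Orange edge file guide: base 90 (own x) x 40 (own y) x 18 mm high, above it a block 70 x 34 mm up to 32 mm, black thumbscrew 18 mm across on top up to 42 mm, steel file stub showing along it, 120 g. Origin: centre of its underside. Best taken across its base, fingertips near the surface it lies on.
- tin: Steel tin, outside 106 (own x) x 156 (own y) x 55 mm high, wall and floor 3 mm, does not shift; at the start its lid is on. Origin: centre of its underside. The wax blocks fit end to end along own y, one about 37 mm each side of the middle. Tin and trays stand in a row farther from the robot, in any order.
- lid: Loose steel lid: plate 112 (own x) x 162 (own y) x 3 mm; under it a panel 88 x 138 x 6 mm deep enters the tin's mouth with 6 mm play each side; seated, the plate rests on the rim, either way round. Black strap handle along own y: bar 10 mm wide (own x), 76 long, 25 to 35 mm above the origin. Origin: centre of the plate's underside: 55 mm above the tin's when seated, 6 mm above the bench laid down.
- brush_tray: White open tray, outside 138 (own x) x 178 (own y) x 30 mm high, walls and floor 4 mm, fixed to the bench. Origin: centre of its underside. A wooden brush with copper bristles (same size as the red one, long side along own x) already lies in its own -y half, about 50 mm from the middle; the own +y half is free.
- file_tray: Blue open tray, outside 138 (own x) x 178 (own y) x 30 mm high, walls and floor 4 mm, fixed to the bench. Origin: centre of its underside. A flat file with a wooden handle (118 mm long, along own x, 20 mm wide) already lies in its own -y half, about 50 mm from the middle; the own +y half is free.
- cork: Brown polishing cork block 70 (own x) x 36 (own y) x 30 mm high, in the near row among the things to be put away; stays where it is. Origin: centre of its underside. At the right end of that row the bench (x 0.35 to 0.52, y -0.50 to -0.32) is always bare: room to lay the lid.
- lamp: Cordless yellow and black bench lamp, foot 80 x 100 mm, about 135 mm high, standing on the bench to the left; stays where it is. Origin: centre of its underside.
There are look-alikes about, which are no part of the job. There is more than one size of the purple_wax; the one meant has the size given above.

How it is judged (in metres and radians):
At the end, for the whole second after the job is handed in: Waxes in the tin (origin under 30 mm above its underside). Lid within 10 mm of centred, origin 51-58 mm above the tin's, level to 0.05 rad. Red brush in white tray, guide in blue tray: origin inside the walls, under 12 mm above the tray's, upright to 0.15 rad. All at rest (x of purple_wax in the frame of tin between -0.048 and 0.048 m and y of purple_wax in the frame of tin between -0.073 and 0.073 m and z of purple_wax in the frame of tin between -0.005 and 0.03 m and x of yellow_wax in the frame of tin between -0.048 and 0.048 m and y of yellow_wax in the frame of tin between -0.073 and 0.073 m and z of yellow_wax in the frame of tin between -0.005 and 0.03 m and x of lid in the frame of tin between -0.01 and 0.01 m and y of lid in the frame of tin between -0.01 and 0.01 m and z of lid in the frame of tin between -0.005 and 0.058 m and z of lid in the frame of tin above 0.051 m and angle between lid's own z axis and vertical below 0.05 rad and x of red_brush in the frame of brush_tray between -0.06 and 0.06 m and y of red_brush in the frame of brush_tray between -0.08 and 0.08 m and z of red_brush in the frame of brush_tray between -0.005 and 0.012 m and angle between each of red_brush, file_guide's own z axis and vertical below 0.15 rad and x of file_guide in the frame of file_tray between -0.06 and 0.06 m and y of file_guide in the frame of file_tray between -0.08 and 0.08 m and z of file_guide in the frame of file_tray between -0.005 and 0.012 m and linear speed of each of lid, purple_wax, yellow_wax, red_brush, file_guide below 0.02 m/s and angular speed of each of lid, purple_wax, yellow_wax, red_brush, file_guide below 0.3 rad/s); the robot touches nothing.
It fails at once if the cork block was moved more than 30 mm (distance of cork from where it was at the start of the episode above 0.03 m).
It fails at once if the lamp was moved more than 30 mm or tipped (distance of lamp from where it was at the start of the episode above 0.03 m or angle between lamp's own z axis and vertical above 0.3 rad).
It also fails if it takes over 138 s, if anything falls off the work surface, if the arm or the gripper's body presses on something with over 40 N, if the wrist force passes 120 N, or if a joint passes its speed limit or range.

## Working session

There is one attempt and no reset: what is moved stays moved. The work goes in short steps, Python scripts to look and compute and a tool call to move; the robot and the scene stay as the last step left them, time stands still between calls to the robot, and variables do not carry over. Pictures are saved under pics/ and viewed, at most 14 in all, crops included, and the job is handed in when it is done.

Besides the shell and the picture viewer there is one more tool, called after ">>>" as name(argument=value, ...), one argument or row to a line, values as JSON. move_arm: Moves the arm, as the interface text tells. Its arguments: {"type":"object","properties":{"steps":{"type":"array"}},"required":["steps"]}

```bash
ls; mkdir -p pics; cat > h.py <<'E'
import numpy as np, cv2
from workcell import ctrl, cams
from scipy.spatial.transform import Rotation as R
def save(n,im): cv2.imwrite('pics/'+n,cv2.cvtColor(im,cv2.COLOR_RGB2BGR))
E
python3 - <<'E'
from h import *
for n in ['top','scene']:
    d=cams.get_image(n); save(n+'.png',d['image']); print(n,d['camera_matrix'],d['xyz'],d['rotation'])
    np.savez(n+'.npz',**d)
    for t in 'purple_wax yellow_wax red_brush file_guide tin lid brush_tray file_tray cork lamp'.split():
        print(t,[(round(b['p'],2),np.round(b['rect']).tolist()) for b in cams.boxes_of(n,t)])
o=ctrl.get_obs();print(o['t'],o['ee_pos'],o['orientation'])
E
```

```text
pics
top [[500.95925109   0.         321.30027612]
 [  0.         500.95925109 236.66038693]
 [  0.           0.           1.        ]] [ 373.46536546  126.57243    1095.15515041] [-2.15512933  2.1868181  -0.05685268]
purple_wax [(0.92, [292.0, 243.0, 33.0, 28.0]), (0.71, [276.0, 308.0, 23.0, 43.0]), (0.61, [324.0, 295.0, 18.0, 27.0])]
yellow_wax [(0.73, [428.0, 240.0, 36.0, 26.0])]
red_brush [(0.79, [362.0, 242.0, 30.0, 50.0])]
file_guide [(0.82, [223.0, 254.0, 25.0, 50.0])]
tin [(0.8, [507.0, 162.0, 64.0, 52.0])]
lid [(0.58, [519.0, 160.0, 84.0, 57.0])]
brush_tray [(0.81, [387.0, 161.0, 89.0, 64.0])]
file_tray [(0.86, [269.0, 166.0, 84.0, 71.0])]
cork [(0.98, [507.0, 240.0, 28.0, 33.0])]
lamp [(0.97, [132.0, 207.0, 69.0, 53.0])]
scene [[584.85116252   0.         322.58040491]
 [  0.         584.85116252 238.08105693]
 [  0.           0.           1.        ]] [1408.35269404  688.58460874  897.03856778] [-1.21819305 -2.1511079   1.08669059]
purple_wax [(0.91, [367.0, 272.0, 21.0, 26.0]), (0.65, [403.0, 245.0, 32.0, 28.0]), (0.56, [365.0, 239.0, 13.0, 19.0])]
yellow_wax [(0.69, [264.0, 235.0, 19.0, 18.0])]
red_brush []
file_guide [(0.79, [426.0, 286.0, 36.0, 35.0])]
tin [(0.91, [164.0, 252.0, 79.0, 36.0])]
lid [(0.56, [161.0, 231.0, 76.0, 40.0])]
brush_tray [(0.55, [247.0, 285.0, 99.0, 64.0])]
file_tray [(0.8, [348.0, 321.0, 106.0, 82.0]), (0.65, [496.0, 336.0, 68.0, 74.0])]
cork [(0.56, [213.0, 214.0, 28.0, 23.0])]
lamp [(0.7, [497.0, 336.0, 69.0, 72.0])]
1.1 [ 166.01828291 -602.51889165  222.67132027] [-3.11322946e+00 -4.20981651e-01 -3.83392215e-05]
```

```bash
python3 - <<'E'
import cv2
a=cv2.imread('pics/top.png')[120:360,80:580]
cv2.imwrite('pics/topc.png',cv2.resize(a,(800,384),interpolation=cv2.INTER_CUBIC))
E
```

```text
(no output)
```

View pics/topc.png

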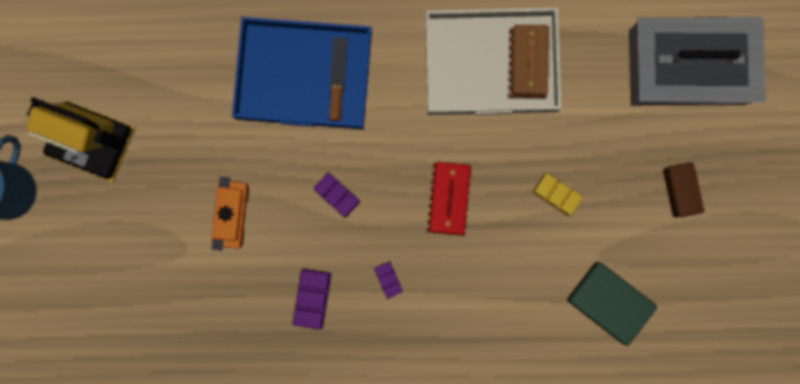

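View pics/scene.png

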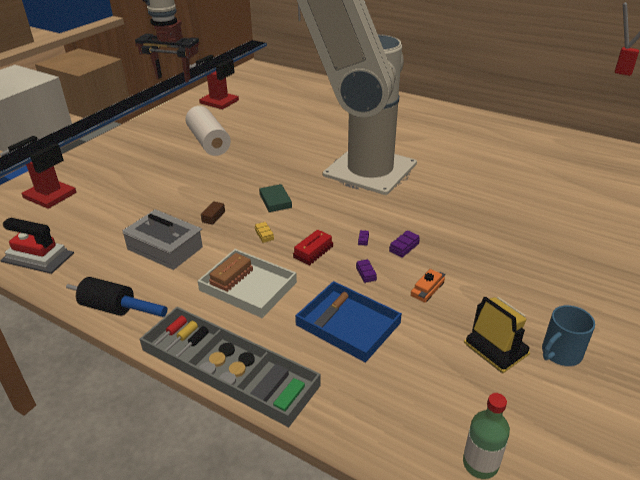

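Purple candidates are at top px (292,243), (276,308) and (324,295). The sizes differ visibly, so I'll measure all three and fit poses by silhouette.

```bash
cat >> h.py <<'E'
from scipy.optimize import minimize
def box(lx,ly,z0,z1): return np.array([[a*lx/2,b*ly/2,z] for a in(-1,1) for b in(-1,1) for z in(z0,z1)],float)
M=dict(purple_wax=box(60,32,0,22),yellow_wax=box(60,32,0,22),
 red_brush=np.vstack([box(95,48,16,36),box(98,52,0,16)]),
 file_guide=np.vstack([box(90,40,0,18),box(70,34,18,32),box(18,18,32,42)]),
 tin=np.vstack([box(106,156,0,55),box(112,162,55,58)]), lid=np.vstack([box(112,162,0,3)]),
 brush_tray=box(138,178,0,30),file_tray=box(138,178,0,30),cork=box(70,36,0,30))
def cam(n):
    d=cams.get_image(n); K=d['camera_matrix']
    if n=='wrist':
        o=ctrl.get_obs(); T=np.eye(4);T[:3,:3]=R.from_rotvec(o['orientation']).as_matrix();T[:3,3]=o['ee_pos']
        T=T@np.array(d['mount']); Rc,c=T[:3,:3],T[:3,3]
    else:
        r=np.array(d['rotation']); Rc=R.from_rotvec(r.ravel()).as_matrix() if r.size==3 else r; c=np.array(d['xyz'])
    return d['image'],np.array(K),Rc,c
def proj(P,K,Rc,c):
    q=(P-c)@Rc@K.T; return q[:,:2]/q[:,2:]
def back(uv,z,K,Rc,c):
    v=Rc@np.linalg.inv(K)@np.array([*uv,1.]); return c+v*(z-c[2])/v[2]
def fit(mask,P,K,Rc,c,z0=0,scale=False):
    S=4
    ys,xs=np.nonzero(mask); x0,y0=xs.min()-20,ys.min()-20; w,h=np.ptp(xs)+40,np.ptp(ys)+40
    m=np.zeros((h,w),np.uint8); m[ys-y0,xs-x0]=1; mm=cv2.resize(m,None,fx=S,fy=S,interpolation=cv2.INTER_LINEAR if 0 else cv2.INTER_NEAREST)
    ctr=back((xs.mean(),ys.mean()),z0+P[:,2].max()/2,K,Rc,c)
    def cost(p):
        s=p[3] if scale else 1
        Q=P*[s,s,s]; ca,sa=np.cos(p[2]),np.sin(p[2])
        W=np.c_[ca*Q[:,0]-sa*Q[:,1]+p[0],sa*Q[:,0]+ca*Q[:,1]+p[1],Q[:,2]+z0]
        uv=(proj(W,K,Rc,c)-[x0,y0]+.5)*S-.5
        r=np.zeros_like(mm); cv2.fillConvexPoly(r,cv2.convexHull((uv*16).round().astype(np.int32)),1,shift=4)
        return 1-(r&mm).sum()/max(1,(r|mm).sum())
    best=None
    for a in np.arange(0,np.pi,np.pi/6):
        p=[ctr[0],ctr[1],a]+([1.] if scale else [])
        sim=np.vstack([p]+[np.array(p)+d for d in np.diag([8,8,.3]+([.2] if scale else []))])
        r=minimize(cost,p,method='Nelder-Mead',options=dict(initial_simplex=sim,xatol=.05,fatol=1e-4))
        if best is None or r.fun<best.fun: best=r
    return best.x,1-best.fun
E
python3 - <<'E'
from h import *
for n in ['top','scene']:
    im,K,Rc,c=cam(n)
    print(n)
    for t in M:
        if n=='scene' and t in('lid',): continue
        for b in cams.cut_out(n,t)[:3]:
            if b['p']<.4: continue
            p,i=fit(b['pixels'],M[t],K,Rc,c,z0=55 if t=='lid' else 0,scale='purple' in t)
            print(t,round(b['p'],2),np.round(b['rect']).tolist(),np.round(p[:2],1),np.round(np.degrees(p[2])%180,1),np.round(p[3:],2),round(i,3))
im,K,Rc,c=cam('wrist'); print(c,Rc.round(2).tolist(),K.round(0).tolist())
E
```

```text
top
purple_wax 0.95 [275.0, 308.0, 26.0, 41.0] [309.5 253.8] 170.2 [1.25] 0.952
purple_wax 0.93 [292.0, 239.0, 26.0, 28.0] [448.1 220. ] 47.1 [0.95] 0.948
purple_wax 0.48 [325.0, 295.0, 17.0, 28.0] [332.2 150.8] 22.1 [0.77] 0.931
yellow_wax 0.88 [430.0, 241.0, 34.0, 27.0] [443.2 -78.4] 55.5 [] 0.883
red_brush 0.95 [364.0, 243.0, 24.0, 47.0] [440.   67.2] 174.3 [] 0.889
file_guide 0.63 [223.0, 252.0, 27.0, 50.0] [422.9 365.5] 173.0 [] 0.92
tin 0.8 [511.0, 162.0, 75.0, 53.0] [ 605.6 -101.4] 2.1 [] 0.173
lid 0.63 [519.0, 160.0, 80.0, 53.0] [ 613.6 -261. ] 178.8 [] 0.984
brush_tray 0.83 [389.0, 158.0, 86.0, 67.0] [625.5   5.1] 0.1 [] 0.762
file_tray 0.91 [269.0, 164.0, 87.0, 70.0] [613.9 264.2] 175.0 [] 0.883
cork 0.57 [508.0, 238.0, 25.0, 32.0] [ 446.8 -245.3] 11.3 [] 0.879
scene
purple_wax 0.61 [402.0, 245.0, 33.0, 26.0] [305.9 255.9] 170.5 [1.18] 0.955
purple_wax 0.59 [365.0, 237.0, 14.0, 12.0] [331.5 153.6] 21.4 [0.71] 0.933
purple_wax 0.58 [370.0, 272.0, 22.0, 19.0] [448.3 220.5] 49.4 [0.95] 0.929
yellow_wax 0.7 [266.0, 234.0, 20.0, 20.0] [444.1 -76.1] 47.8 [] 0.777
red_brush 0.56 [313.0, 247.0, 37.0, 31.0] [440.1  70.5] 176.3 [] 0.91
red_brush 0.53 [214.0, 214.0, 27.0, 20.0] [ 434.  -252.8] 32.6 [] 0.604
file_guide 0.62 [425.0, 287.0, 35.0, 36.0] [421.4 369.3] 175.6 [] 0.912
tin 0.84 [163.0, 252.0, 78.0, 40.0] [ 619.7 -257.3] 175.3 [] 0.403
brush_tray 0.73 [246.0, 285.0, 96.0, 68.0] [625.7   8. ] 179.8 [] 0.727
file_tray 0.77 [349.0, 323.0, 108.0, 85.0] [614.2 266.5] 174.5 [] 0.912
file_tray 0.46 [246.0, 285.0, 99.0, 65.0] [625.8   8.4] 0.2 [] 0.734
cork 0.88 [212.0, 213.0, 24.0, 20.0] [ 446.4 -244.5] 16.3 [] 0.827
[ 246.92801798 -581.29375012  384.56737764] [[0.27, -0.92, -0.29], [-0.96, -0.25, -0.08], [-0.0, 0.3, -0.95]] [[411.0, 0.0, 326.0], [0.0, 411.0, 238.0], [0.0, 0.0, 1.0]]
```

Choice: the 1.25-scale purple at (276,308) is the large look-alike and the 0.75-scale one at (324,295) is the small one. The one meant is at (292,241), world (448,220), scale about 0.95. First I'll take a close crop of that choice and plan the move above the lid.

```bash
cat >> h.py <<'E'
def plan(x,y,z,yaw):
    """yaw: world angle (deg) of tool y; shift to be done after the turn, tool axes"""
    o=ctrl.get_obs(); Rt=R.from_rotvec(o['orientation']).as_matrix(); cy=np.degrees(np.arctan2(Rt[1,1],Rt[0,1]))
    d=(yaw-cy+90)%180-90; q=o['qpos']
    f=np.radians(cy+d); ty=np.array([np.cos(f),np.sin(f)]); tx=np.array([-ty[1],ty[0]])
    v=np.array([x,y])-o['ee_pos'][:2]
    print('t %.1f tcp'%o['t'],np.round(o['ee_pos'],1),'yaw %.1f q6 %.2f'%(cy,q[5]),'TURN units %.2f'%(-d/5),'SHIFT units x %.2f y %.2f z %.2f'%(v@tx/25,v@ty/25,(o['ee_pos'][2]-z)/25), 'width',round(float(o['width']),1),'ft',np.round(o['ft_force'],1))
E
python3 - <<'E'
from h import *
plan(613.6,-261,200,-1.2)
im=cv2.imread('pics/top.png')[215:335,250:350]
cv2.imwrite('pics/crop.png',cv2.resize(im,(500,600),interpolation=cv2.INTER_CUBIC))
im,K,Rc,c=cam('top')
m=cams.cut_out('top','lamp')[0]['pixels']; ys,xs=np.nonzero(m)
for k in (xs.argmax(),ys.argmax()): print('lamp',xs[k],ys[k],back((xs[k],ys[k]),0,K,Rc,c)[:2],back((xs[k],ys[k]),100,K,Rc,c)[:2])
for t in('brush_tray','tin'):
    for b in cams.cut_out('top',t)[:1]:
        mm=b['pixels'].astype(np.uint8); pts=cv2.findNonZero(mm); h=np.zeros_like(mm); cv2.fillConvexPoly(h,cv2.convexHull(pts),1)
        print(t,fit(h,M[t],K,Rc,c))
E
```

```text
t 2.1 tcp [ 166.  -602.5  222.7] yaw -74.6 q6 -0.02 TURN units -14.68 SHIFT units x 14.03 y 17.61 z 0.91 width 87.6 ft [ 0.2 -0.1  0.7]
lamp 164 199 [546.67970439 500.73733026] [530.86328433 466.57186064]
lamp 148 232 [473.59979372 535.66862765] [464.45639261 498.31353714]
brush_tray (array([6.25457676e+02, 5.72924789e+00, 1.94160229e-03]), np.float64(0.9786343391045176))
tin (array([ 569.37933175, -209.19472109,    2.45842974]), np.float64(0.5046626439934174))
```

View pics/crop.png

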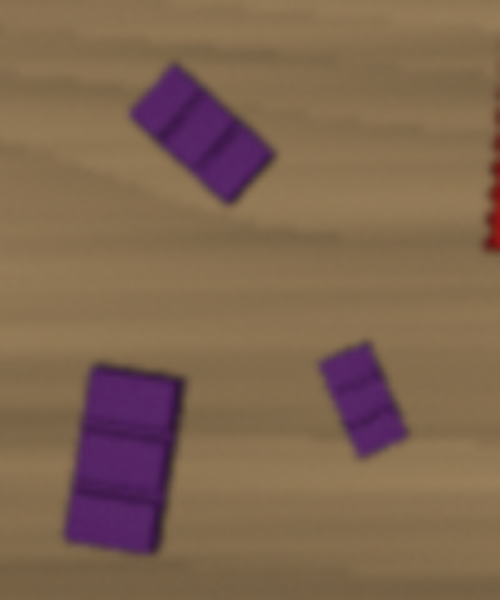

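The crop shows the medium block at crop (200,135), the big one at (125,460) and the small one at (365,400). The medium one is the right one. Moving to above the lid.

>>> move_arm(
  steps=[
    [[0,0,0],-0.98,0],
    [[0,0,0],-0.98,0],
    [[0,0,0],-0.98,0],
    [[0,0,0],-0.98,0],
    [[0,0,0],-0.98,0],
    [[0,0,0],-0.98,0],
    [[0,0,0],-0.98,0],
    [[0,0,0],-0.98,0],
    [[0,0,0],-0.98,0],
    [[0,0,0],-0.98,0],
    [[0,0,0],-0.98,0],
    [[0,0,0],-0.98,0],
    [[0,0,0],-0.98,0],
    [[0,0,0],-0.98,0],
    [[0,0,0],-0.98,0],
  ],
)

```text
t: 3.55
ee_pos: [166.0, -602.5, 222.7]
orientation: [2.238, 2.205, 0.0]
ft_force: [-0.7, 0.3, 0.3]
width: 87.9
grasp_force: 0.0
```

>>> move_arm(
  steps=[
    [[0.78,0.98,0],0,0],
    [[0.78,0.98,0],0,0],
    [[0.78,0.98,0],0,0],
    [[0.78,0.98,0],0,0],
    [[0.78,0.98,0],0,0],
    [[0.78,0.98,0],0,0],
    [[0.78,0.98,0],0,0],
    [[0.78,0.98,0],0,0],
    [[0.78,0.98,0],0,0],
    [[0.78,0.98,0],0,0],
    [[0.78,0.98,0],0,0],
    [[0.78,0.98,0],0,0],
    [[0.78,0.98,0],0,0],
    [[0.78,0.98,0],0,0],
    [[0.78,0.98,0],0,0],
    [[0.78,0.98,0],0,0],
    [[0.78,0.98,0],0,0],
    [[0.78,0.98,0],0,0],
    [[0,0,0],0,0],
    [[0,0,0],0,0],
  ],
)

```text
t: 5.22
ee_pos: [614.6, -258.8, 222.3]
orientation: [-2.24, -2.203, 0.0]
ft_force: [-0.4, -0.0, -0.2]
width: 88.0
grasp_force: 0.0
```

```bash
python3 - <<'E'
from h import *
plan(613.6,-261,70,-1.2)
im,K,Rc,c=cam('wrist'); save('w1.png',im)
for t,z in(('lid',55),):
    for b in cams.cut_out('wrist',t)[:2]: print(t,b['p'],b['rect'],fit(b['pixels'],M[t],K,Rc,c,z0=z))
E
```

```text
t 5.2 tcp [ 614.6 -258.8  222.3] yaw -0.9 q6 -0.40 TURN units 0.05 SHIFT units x -0.09 y -0.04 z 6.09 width 88.0 ft [-0.4 -0.  -0.2]
lid 0.86 [325.4, 211.1, 150.7, 193.2] (array([ 611.99586828, -262.4930255 ,    3.1160279 ]), np.float64(0.9895290417593464))
```

View pics/w1.png

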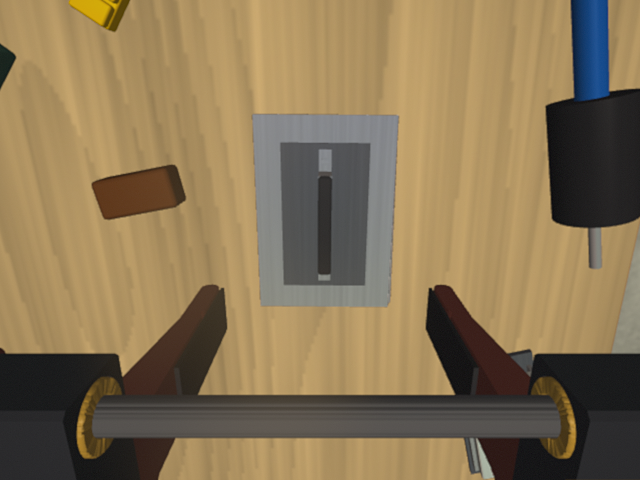

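The wrist picture shows the lid centred at (325,211), its handle bar at column 325, the cork at left (140,190). The lid fits at (612,-262). Grasping the bar.

>>> move_arm(
  steps=[
    [[-0.12,-0.08,0.88],0,0],
    [[0,0,0.88],0,0],
    [[0,0,0.88],0,0],
    [[0,0,0.88],0,0],
    [[0,0,0.88],0,0],
    [[0,0,0.88],0,0],
    [[0,0,0.88],0,0],
    [[0,0,0],0,0],
    [[0,0,0],0,1],
    [[0,0,0],0,1],
    [[0,0,0],0,1],
    [[0,0,0],0,1],
    [[0,0,0],0,1],
    [[0,0,0],0,1],
    [[0,0,0],0,1],
    [[0,0,0],0,1],
    [[0,0,0],0,1],
    [[0,0,0],0,1],
  ],
)

```text
t: 6.82
ee_pos: [611.6, -263.0, 68.6]
orientation: [-2.242, -2.2, 0.0]
ft_force: [-0.8, -0.8, 0.2]
width: 24.7
grasp_force: 0.0
```

```bash
python3 - <<'E'
from h import *
plan(435,-412,145,-1.2)
E
```

```text
t 6.8 tcp [ 611.6 -263.    68.6] yaw -1.1 q6 -0.40 TURN units 0.02 SHIFT units x -6.11 y -6.94 z -3.05 width 24.7 ft [-0.8 -0.8  0.2]
```

>>> move_arm(
  steps=[
    [[0,0,0],0,1],
    [[0,0,0],0,1],
    [[0,0,0],0,1],
    [[0,0,0],0,1],
    [[0,0,0],0,1],
    [[0,0,0],0,1],
    [[0,0,-0.6],0,1],
    [[0,0,-0.8],0,1],
    [[0,0,-0.8],0,1],
    [[0,0,-0.8],0,1],
    [[0,0,0],0,1],
  ],
)

```text
t: 7.73
ee_pos: [613.9, -264.1, 148.8]
orientation: [2.238, 2.196, 0.004]
ft_force: [0.6, 0.1, -1.1]
width: 9.4
grasp_force: 30.0
```

```bash
python3 - <<'E'
from h import *
plan(435,-412,25,-1.2)
E
```

```text
t 7.7 tcp [ 613.9 -264.1  148.8] yaw -1.1 q6 -0.40 TURN units 0.02 SHIFT units x -6.07 y -7.03 z 4.95 width 9.4 ft [ 0.6  0.1 -1.1]
```

>>> move_arm(
  steps=[
    [[-0.76,-0.88,0],0,1],
    [[-0.76,-0.88,0],0,1],
    [[-0.76,-0.88,0],0,1],
    [[-0.76,-0.88,0],0,1],
    [[-0.76,-0.88,0],0,1],
    [[-0.76,-0.88,0],0,1],
    [[-0.76,-0.88,0],0,1],
    [[-0.76,-0.88,0],0,1],
    [[0,0,0.8],0,1],
    [[0,0,0.8],0,1],
    [[0,0,0.8],0,1],
    [[0,0,0.8],0,1],
    [[0,0,0.8],0,1],
    [[0,0,0.8],0,1],
    [[0,0,0],0,1],
    [[0,0,0],0,1],
  ],
)

```text
t: 9.07
ee_pos: [431.9, -410.8, 22.8]
orientation: [-2.241, -2.198, 0.0]
ft_force: [0.1, -0.5, -1.1]
width: 9.9
grasp_force: 30.0
```

>>> move_arm(
  steps=[
    [[0,0,0.2],0,1],
    [[0,0,0.15],0,1],
    [[0,0,0],0,1],
    [[0,0,0],0,1],
    [[0,0,0],0,0.6],
    [[0,0,0],0,0.6],
    [[0,0,0],0,0.6],
    [[0,0,0],0,0.6],
    [[0,0,0],0,0.6],
  ],
)

```text
t: 9.82
ee_pos: [432.8, -411.6, 15.0]
orientation: [2.242, 2.2, 0.0]
ft_force: [-0.7, -0.2, -0.2]
width: 34.8
grasp_force: 0.0
```

```bash
python3 - <<'E'
from h import *
plan(443,-77,150,-42)
im,K,Rc,c=cam('top'); save('t2.png',im[100:420,200:640])
for b in cams.cut_out('top','lid')[:2]: print(b['p'],b['rect'],fit(b['pixels'],M['lid'],K,Rc,c,z0=6))
E
```

```text
t 9.8 tcp [ 432.8 -411.6   15. ] yaw -1.1 q6 -0.76 TURN units 8.18 SHIFT units x 10.22 y -8.65 z -5.40 width 34.8 ft [-0.7 -0.2 -0.2]
0.87 [584.6, 244.5, 81.3, 53.4] (array([ 432.8950011 , -408.2368396 ,    3.12165581]), np.float64(0.5984780800394344))
0.43 [508.4, 238.5, 23.1, 34.4] (array([ 440.63818665, -313.46561005,    3.37690898]), np.float64(0.2908547555880828))
```

View pics/t2.png

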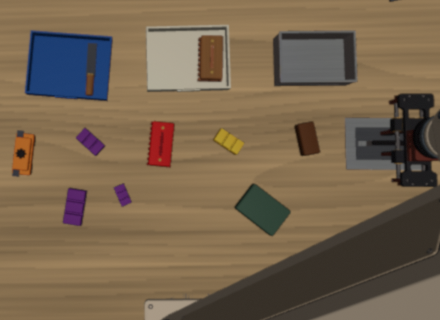

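The picture shows the lid laid down at right (crop 375,143), the tin open at (315,58), and all the other things where they were. Going above the yellow wax.

>>> move_arm(
  steps=[
    [[0,0,-0.8],0,0.6],
    [[0,0,-0.8],0,0.6],
    [[0,0,-0.8],0,0.5],
    [[0,0,-0.8],0,0.3],
    [[0,0,-0.8],1,0.3],
    [[0,0,-0.8],1,0.3],
    [[0,0,-0.8],1,0.3],
    [[0,0,0],1,0.3],
    [[0,0,0],1,0.3],
    [[0,0,0],1,0.3],
    [[0,0,0],1,0.3],
    [[0,0,0],1,0.3],
  ],
)

```text
t: 10.92
ee_pos: [432.6, -411.5, 154.8]
orientation: [-2.862, -1.294, 0.0]
ft_force: [-0.0, -0.2, -0.1]
width: 61.4
grasp_force: 0.0
```

>>> move_arm(
  steps=[
    [[0.85,-0.72,0],0,0.3],
    [[0.85,-0.72,0],0,0.3],
    [[0.85,-0.72,0],0,0.3],
    [[0.85,-0.72,0],0,0.3],
    [[0.85,-0.72,0],0,0.3],
    [[0.85,-0.72,0],0,0.3],
    [[0.85,-0.72,0],0,0.3],
    [[0.85,-0.72,0],0,0.3],
    [[0.85,-0.72,0],0,0.3],
    [[0.85,-0.72,0],0,0.3],
    [[0.85,-0.72,0],0,0.3],
    [[0.85,-0.72,0],0,0.3],
    [[0,0,0],0,0.3],
    [[0,0,0],0,0.3],
  ],
)

```text
t: 12.08
ee_pos: [437.5, -76.4, 154.9]
orientation: [2.858, 1.305, -0.0]
ft_force: [0.6, 0.5, 0.2]
width: 61.3
grasp_force: 0.0
```

```bash
python3 - <<'E'
from h import *
plan(443.5,-77,5,-40)
im,K,Rc,c=cam('wrist')
for b in cams.cut_out('wrist','yellow_wax')[:2]: print(b['p'],b['rect'],fit(b['pixels'],M['yellow_wax'],K,Rc,c,z0=0))
E
```

```text
t 12.1 tcp [437.5 -76.4 154.9] yaw -40.9 q6 0.51 TURN units -0.19 SHIFT units x 0.14 y 0.20 z 6.00 width 61.3 ft [0.6 0.5 0.2]
0.58 [333.2, 218.8, 48.9, 82.0] (array([443.33896691, -79.84847614,   0.96725512]), np.float64(0.94982066432173))
```

>>> move_arm(
  steps=[
    [[0,0,0],-0.64,0.3],
    [[0,0,0],-0.64,0.3],
    [[0.04,0.25,0.85],0,0.3],
    [[0,0,0.85],0,0.3],
    [[0,0,0.85],0,0.3],
    [[0,0,0.85],0,0.3],
    [[0,0,0.85],0,0.3],
    [[0,0,0.85],0,0.3],
    [[0,0,0.85],0,0.3],
    [[0,0,0],0,0.3],
    [[0,0,0],0,1],
    [[0,0,0],0,1],
    [[0,0,0],0,1],
    [[0,0,0],0,1],
    [[0,0,0],0,1],
    [[0,0,0],0,1],
    [[0,0,0],0,1],
    [[0,0,0],0,1],
  ],
)

```text
t: 13.68
ee_pos: [443.9, -80.3, 7.2]
orientation: [2.782, 1.458, 0.002]
ft_force: [-1.0, -1.4, 7.4]
width: 32.2
grasp_force: 30.0
```

```bash
python3 - <<'E'
from h import *
plan(611.8,-299,120,-1)
E
```

```text
t 13.7 tcp [443.9 -80.3   7.2] yaw -34.7 q6 0.40 TURN units -6.74 SHIFT units x -8.63 y 6.87 z -4.51 width 32.2 ft [-1.  -1.4  7.4]
```

>>> move_arm(
  steps=[
    [[0,0,-0.9],0,1],
    [[0,0,-0.9],0,1],
    [[0,0,-0.9],-0.96,1],
    [[0,0,-0.9],-0.96,1],
    [[0,0,-0.9],-0.96,1],
    [[0,0,0],-0.96,1],
    [[0,0,0],-0.96,1],
    [[0,0,0],-0.96,1],
    [[0,0,0],-0.96,1],
    [[-0.96,0.74,0],0,1],
    [[-0.96,0.74,0],0,1],
    [[-0.96,0.74,0],0,1],
    [[-0.96,0.74,0],0,1],
    [[-0.96,0.74,0],0,1],
    [[-0.96,0.74,0],0,1],
    [[-0.96,0.74,0],0,1],
    [[-0.96,0.74,0],0,1],
    [[-0.96,0.74,0],0,1],
    [[0,0,0],0,1],
    [[0,0,0],0,1],
  ],
)

```text
t: 15.35
ee_pos: [605.8, -300.2, 118.6]
orientation: [2.244, 2.199, 0.0]
ft_force: [-0.7, 0.4, -0.6]
width: 32.1
grasp_force: 30.0
```

```bash
python3 - <<'E'
from h import *
plan(611.5,-299.5,14,-1.2)
im,K,Rc,c=cam('wrist'); save('w3.png',im)
for b in cams.boxes_of('wrist','tin')[:2]: print(b)
E
```

```text
t 15.3 tcp [ 605.8 -300.2  118.6] yaw -1.2 q6 -0.46 TURN units 0.01 SHIFT units x 0.03 y 0.23 z 4.18 width 32.1 ft [-0.7  0.4 -0.6]
{'rect': [346.4, 176.4, 214.9, 284.8], 'p': 0.91}
```

View pics/w3.png

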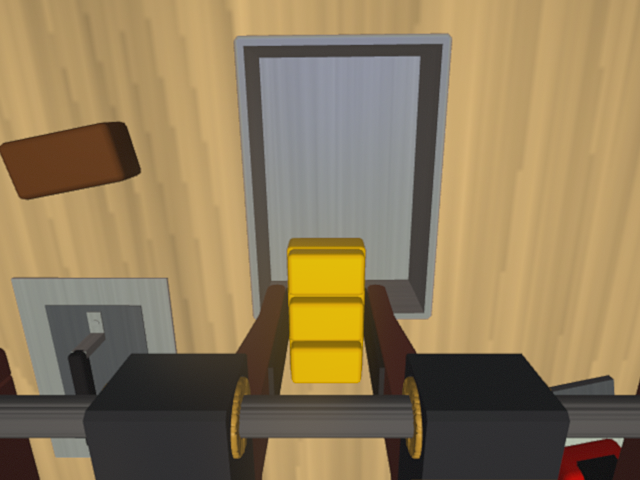

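The picture shows the wax held straight between the fingers at (326,310) and the open tin with its mouth spanning columns 245–440; it lines up with the lower half. Lowering.

>>> move_arm(
  steps=[
    [[0.03,0.23,0],0,1],
    [[0,0,0.8],0,1],
    [[0,0,0.8],0,1],
    [[0,0,0.8],0,1],
    [[0,0,0.8],0,1],
    [[0,0,0.8],0,1],
    [[0,0,0.2],0,1],
    [[0,0,0],0,1],
    [[0,0,0],0,0.48],
    [[0,0,0],0,0.48],
    [[0,0,0],0,0.48],
    [[0,0,0],0,0.48],
  ],
)

```text
t: 16.45
ee_pos: [612.2, -299.0, 15.1]
orientation: [2.241, 2.199, 0.001]
ft_force: [0.9, 0.4, 0.8]
width: 45.7
grasp_force: 0.0
```

>>> move_arm(
  steps=[
    [[0,0,-0.9],0,0.48],
    [[0,0,-0.9],0,0.48],
    [[0,0,-0.9],0,0.48],
    [[0,0,-0.9],0,0.48],
    [[0,0,-0.9],0,0.4],
    [[0,0,0],0,0.3],
    [[0,0,0],0,0.3],
  ],
)

```text
t: 17.03
ee_pos: [612.4, -299.3, 128.3]
orientation: [2.24, 2.197, 0.002]
ft_force: [-1.0, 0.3, -1.2]
width: 60.1
grasp_force: 0.0
```

```bash
python3 - <<'E'
from h import *
plan(448.2,220.2,150,-42)
im,K,Rc,c=cam('wrist'); save('w4.png',im)
E
```

```text
t 17.0 tcp [ 612.4 -299.3  128.3] yaw -1.1 q6 -0.45 TURN units 8.18 SHIFT units x 11.05 y -18.79 z -0.87 width 60.1 ft [-1.   0.3 -1.2]
```

View pics/w4.png

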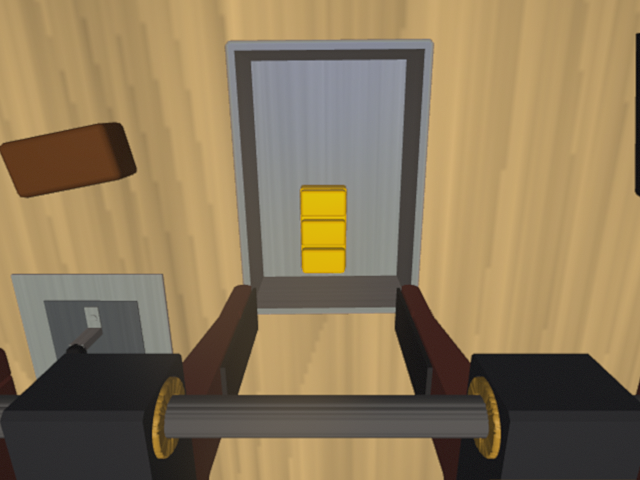

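The yellow block lies flat in the near half of the tin, at (323,230). Now the purple one.

>>> move_arm(
  steps=[
    [[0,0,0],0.91,0.3],
    [[0,0,0],0.91,0.3],
    [[0,0,0],0.91,0.3],
    [[0,0,0],0.91,0.3],
    [[0,0,0],0.91,0.3],
    [[0,0,0],0.91,0.3],
    [[0,0,0],0.91,0.3],
    [[0,0,0],0.91,0.3],
    [[0,0,0],0.91,0.3],
  ],
)

```text
t: 17.83
ee_pos: [610.3, -298.2, 124.1]
orientation: [-2.871, -1.27, 0.003]
ft_force: [-0.8, 0.4, 0.5]
width: 61.7
grasp_force: 0.0
```

>>> move_arm(
  steps=[
    [[0.58,-0.94,0],0,0.3],
    [[0.58,-0.99,0],0,0.3],
    [[0.58,-0.99,0],0,0.3],
    [[0.58,-0.99,0],0,0.3],
    [[0.58,-0.99,0],0,0.3],
    [[0.58,-0.99,0],0,0.3],
    [[0.58,-0.99,0],0,0.3],
    [[0.58,-0.99,0],0,0.3],
    [[0.58,-0.99,0],0,0.3],
    [[0.58,-0.99,0],0,0.3],
    [[0.58,-0.99,0],0,0.3],
    [[0.58,-0.99,0],0,0.3],
    [[0.58,-0.99,0],0,0.3],
    [[0.58,-0.99,0],0,0.3],
    [[0.58,-0.99,0],0,0.3],
    [[0.58,-0.99,0],0,0.3],
    [[0.58,-0.99,0],0,0.3],
    [[0.58,-0.99,0],0,0.3],
    [[0.58,-0.99,0],0,0.3],
    [[0,0,0],0,0.3],
  ],
)

```text
t: 19.5
ee_pos: [445.7, 223.0, 125.0]
orientation: [-2.868, -1.281, 0.003]
ft_force: [-0.1, 0.1, 1.3]
width: 61.7
grasp_force: 0.0
```

```bash
cat >> h.py <<'E'
def wfit(t,z0=0,z=5,near=None):
    im,K,Rc,c=cam('wrist')
    for b in cams.cut_out('wrist',t)[:3]:
        if b['p']<.35: continue
        mm=b['pixels'].astype(np.uint8)
        h=np.zeros_like(mm); cv2.fillConvexPoly(h,cv2.convexHull(cv2.findNonZero(mm)),1)
        p,i=fit(h,M[t],K,Rc,c,z0=z0); print(t,round(b['p'],2),np.round(b['rect']),np.round(p[:2],1),round(np.degrees(p[2])%180,1),round(i,3))
        plan(p[0],p[1],z,np.degrees(p[2])-90)
    return im
E
python3 - <<'E'
from h import *
wfit('purple_wax')
E
```

```text
purple_wax 0.8 [331. 233.  51.  87.] [447.2 218.3] 47.3 0.961
t 19.6 tcp [446.5 220.3 125.1] yaw -41.9 q6 1.17 TURN units 0.16 SHIFT units x -0.04 y 0.07 z 4.80 width 61.5 ft [ 1.6 -0.1 -0.5]
purple_wax 0.73 [157. 314. 128.  84.] [312.2 251.7] 159.5 0.735
t 19.6 tcp [446.5 220.3 125.1] yaw -41.9 q6 1.17 TURN units 13.72 SHIFT units x -5.47 y 0.71 z 4.80 width 61.5 ft [ 1.6 -0.1 -0.5]
```

>>> move_arm(
  steps=[
    [[-0.04,0.07,0.8],0.16,0.3],
    [[0,0,0.8],0,0.3],
    [[0,0,0.8],0,0.3],
    [[0,0,0.8],0,0.3],
    [[0,0,0.8],0,0.3],
    [[0,0,0.75],0,0.3],
    [[0,0,0],0,0.3],
    [[0,0,0],0,1],
    [[0,0,0],0,1],
    [[0,0,0],0,1],
    [[0,0,0],0,1],
    [[0,0,0],0,1],
    [[0,0,0],0,1],
    [[0,0,0],0,1],
    [[0,0,0],0,1],
    [[0,0,-0.9],0,1],
    [[0,0,-0.9],0,1],
    [[0,0,-0.9],0,1],
    [[0,0,-0.9],0,1],
    [[0,0,-0.9],0,1],
  ],
)

```text
t: 21.27
ee_pos: [448.0, 218.1, 121.2]
orientation: [2.879, 1.257, 0.0]
ft_force: [0.6, 0.3, -1.3]
width: 31.6
grasp_force: 30.0
```

```bash
python3 - <<'E'
from h import *
plan(612.7,-225.5,120,-1.2)
E
```

```text
t 21.3 tcp [448.  218.1 121.2] yaw -42.8 q6 1.18 TURN units -8.33 SHIFT units x -17.60 y 6.96 z 0.05 width 31.6 ft [ 0.6  0.3 -1.3]
```

>>> move_arm(
  steps=[
    [[0,0,0],-0.93,1],
    [[0,0,0],-0.93,1],
    [[0,0,0],-0.93,1],
    [[0,0,0],-0.93,1],
    [[0,0,0],-0.93,1],
    [[0,0,0],-0.93,1],
    [[0,0,0],-0.93,1],
    [[0,0,0],-0.93,1],
    [[0,0,0],-0.93,1],
  ],
)

```text
t: 22.02
ee_pos: [448.1, 218.1, 120.2]
orientation: [2.236, 2.207, 0.0]
ft_force: [-0.2, -0.0, -1.4]
width: 31.3
grasp_force: 30.0
```

>>> move_arm(
  steps=[
    [[-0.98,0.39,0],0,1],
    [[-0.98,0.39,0],0,1],
    [[-0.98,0.39,0],0,1],
    [[-0.98,0.39,0],0,1],
    [[-0.98,0.39,0],0,1],
    [[-0.98,0.39,0],0,1],
    [[-0.98,0.39,0],0,1],
    [[-0.98,0.39,0],0,1],
    [[-0.98,0.39,0],0,1],
    [[-0.98,0.39,0],0,1],
    [[-0.98,0.39,0],0,1],
    [[-0.98,0.39,0],0,1],
    [[-0.98,0.39,0],0,1],
    [[-0.98,0.39,0],0,1],
    [[-0.98,0.39,0],0,1],
    [[-0.98,0.39,0],0,1],
    [[-0.98,0.39,0],0,1],
    [[-0.98,0.39,0],0,1],
    [[0,0,0],0,1],
    [[0,0,0],0,1],
  ],
)

```text
t: 23.68
ee_pos: [616.0, -226.9, 119.8]
orientation: [2.243, 2.2, 0.0]
ft_force: [0.2, -0.1, -2.1]
width: 31.9
grasp_force: 30.0
```

```bash
python3 - <<'E'
from h import *
plan(612.7,-225.5,13,-1.2)
E
```

```text
t 23.7 tcp [ 616.  -226.9  119.8] yaw -1.1 q6 -0.35 TURN units 0.02 SHIFT units x 0.05 y -0.13 z 4.27 width 31.9 ft [ 0.2 -0.1 -2.1]
```

>>> move_arm(
  steps=[
    [[0.05,-0.13,0],0,1],
    [[0,0,0.8],0,1],
    [[0,0,0.8],0,1],
    [[0,0,0.8],0,1],
    [[0,0,0.8],0,1],
    [[0,0,0.8],0,1],
    [[0,0,0.22],0,1],
    [[0,0,0],0,1],
    [[0,0,0],0,0.48],
    [[0,0,0],0,0.48],
    [[0,0,0],0,0.48],
    [[0,0,0],0,0.48],
  ],
)

```text
t: 24.68
ee_pos: [613.5, -224.8, 15.7]
orientation: [2.239, 2.201, 0.001]
ft_force: [-0.2, -0.0, -0.1]
width: 45.8
grasp_force: 0.0
```

>>> move_arm(
  steps=[
    [[0,0,-0.9],0,0.48],
    [[0,0,-0.9],0,0.48],
    [[0,0,-0.9],0,0.48],
    [[0,0,-0.9],0,0.48],
    [[0,0,-0.9],0,0.48],
    [[-0.9,-0.8,-0.1],0,0.48],
    [[-0.9,-0.8,-0.1],0,0.48],
    [[-0.9,-0.8,0],0,0.48],
    [[-0.9,-0.8,0],0,0.48],
    [[-0.9,-0.8,0],0,0.48],
    [[-0.9,-0.8,0],0,0.48],
    [[-0.8,-0.8,0],0,0.48],
    [[0,0,0],0,0.48],
    [[0,0,0],0,0.48],
  ],
)

```text
t: 25.85
ee_pos: [469.4, -378.3, 132.6]
orientation: [2.243, 2.198, 0.0]
ft_force: [-0.9, 0.9, -0.4]
width: 45.8
grasp_force: 0.0
```

```bash
python3 - <<'E'
from h import *
plan(432.8,-411.6,18,-1.2)
im=wfit('lid',z0=6,z=18); save('w5.png',im)
im,K,Rc,c=cam('top'); save('t5.png',im[120:280,420:600].repeat(3,0).repeat(3,1))
for b in cams.cut_out('top','lid')[:1]: print(b['p'],b['rect'],fit(b['pixels'],M['lid'],K,Rc,c,z0=6))
E
```

```text
t 25.9 tcp [ 469.4 -378.3  132.6] yaw -1.2 q6 -0.68 TURN units 0.01 SHIFT units x -1.36 y -1.43 z 4.58 width 45.8 ft [-0.9  0.9 -0.4]
lid 0.82 [276. 263. 164. 206.] [ 434.4 -410.2] 178.9 0.98
t 25.9 tcp [ 470.6 -377.   132.4] yaw -1.0 q6 -0.68 TURN units -17.98 SHIFT units x 1.42 y -1.36 z 4.57 width 45.4 ft [ 0.2  1.  -0. ]
0.78 [583.9, 245.4, 80.6, 56.5] (array([ 433.16164182, -408.27730585,    3.12660947]), np.float64(0.8071580373918132))
```

View pics/t5.png

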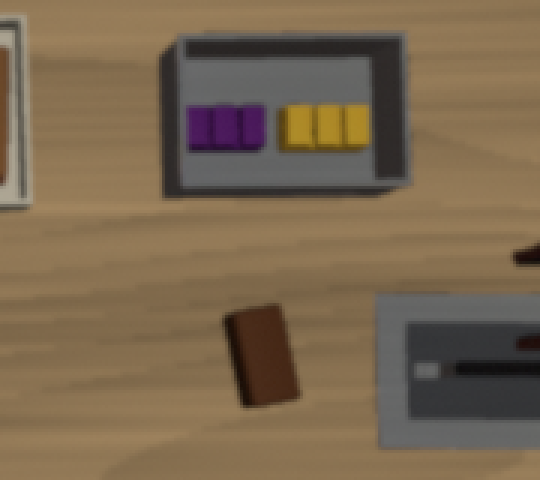

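Both blocks lie flat in the tin (crop 225,128 and 325,128) and the cork is undisturbed. Fetching the lid.

>>> move_arm(
  steps=[
    [[-0.68,-0.73,0],0,0.48],
    [[-0.68,-0.73,0],0,0.48],
    [[0,0,0.8],0,0.48],
    [[0,0,0.8],0,0.48],
    [[0,0,0.8],0,0.48],
    [[0,0,0.8],0,0.48],
    [[0,0,0.8],0,0.48],
    [[0,0,0.6],0,0.48],
    [[0,0,0],0,1],
    [[0,0,0],0,1],
    [[0,0,0],0,1],
    [[0,0,0],0,1],
    [[0,0,0],0,1],
    [[0,0,0],0,1],
    [[0,0,0],0,1],
    [[0,0,0],0,1],
    [[0,0,0],0,1],
    [[0,0,0],0,1],
  ],
)

```text
t: 27.55
ee_pos: [433.6, -410.9, 17.9]
orientation: [2.24, 2.201, 0.0]
ft_force: [0.1, 1.9, 6.8]
width: 9.7
grasp_force: 30.0
```

>>> move_arm(
  steps=[
    [[0,0,-0.6],0,1],
    [[0,0,-0.8],0,1],
    [[0,0,-0.8],0,1],
    [[0,0,-0.8],0,1],
    [[0,0,-0.8],0,1],
    [[0,0,-0.8],0,1],
    [[0,0,0],0,1],
  ],
)

```text
t: 28.13
ee_pos: [434.6, -412.1, 135.6]
orientation: [2.237, 2.198, 0.0]
ft_force: [1.0, -1.0, -1.7]
width: 9.7
grasp_force: 30.0
```

```bash
python3 - <<'E'
from h import *
plan(612.3,-262.5,125,-1.2)
E
```

```text
t 28.1 tcp [ 434.6 -412.1  135.6] yaw -1.0 q6 -0.76 TURN units 0.04 SHIFT units x 6.13 y 6.98 z 0.42 width 9.7 ft [ 1.  -1.  -1.7]
```

>>> move_arm(
  steps=[
    [[0.77,0.87,0],0,1],
    [[0.77,0.87,0],0,1],
    [[0.77,0.87,0],0,1],
    [[0.77,0.87,0],0,1],
    [[0.77,0.87,0],0,1],
    [[0.77,0.87,0],0,1],
    [[0.77,0.87,0],0,1],
    [[0.77,0.87,0],0,1],
    [[0,0,0.7],0,1],
    [[0,0,0.7],0,1],
    [[0,0,0],0,1],
    [[0,0,0],0,1],
  ],
)

```text
t: 29.13
ee_pos: [608.2, -258.9, 94.8]
orientation: [-2.238, -2.199, 0.002]
ft_force: [-0.7, -0.2, -0.8]
width: 10.1
grasp_force: 30.0
```

```bash
python3 - <<'E'
from h import *
for i in range(3): plan(612.3,-262.5,67,-1.2); cams.get_image('top')
im=wfit('lid',z0=ctrl.get_obs()['ee_pos'][2]-12,z=67)
E
```

```text
t 29.1 tcp [ 608.2 -258.9   94.8] yaw -1.0 q6 -0.40 TURN units 0.04 SHIFT units x -0.14 y 0.17 z 1.11 width 10.1 ft [-0.7 -0.2 -0.8]
t 29.2 tcp [ 609.  -259.5   96.1] yaw -1.0 q6 -0.40 TURN units 0.04 SHIFT units x -0.12 y 0.13 z 1.16 width 9.6 ft [ 0.1  1.4 -1.9]
t 29.2 tcp [ 609.6 -259.9   97. ] yaw -1.0 q6 -0.40 TURN units 0.03 SHIFT units x -0.10 y 0.11 z 1.20 width 9.7 ft [ 0.4 -0.2 -2. ]
lid 0.91 [328. 276. 284. 325.] [ 610.3 -260.5] 178.9 0.883
t 29.4 tcp [ 610.1 -260.2   97.9] yaw -1.0 q6 -0.40 TURN units -18.00 SHIFT units x -0.01 y -0.01 z 1.24 width 9.9 ft [ 0.5  0.7 -0.8]
```

>>> move_arm(
  steps=[
    [[-0.08,0.08,0],0,1],
    [[0,0,0],0,1],
    [[0,0,0.4],0,1],
    [[0,0,0.4],0,1],
    [[0,0,0.3],0,1],
    [[0,0,0.1],0,1],
    [[0,0,0],0,1],
    [[0,0,0],0,1],
    [[0,0,0],0,1],
  ],
)

```text
t: 30.13
ee_pos: [610.9, -261.2, 66.5]
orientation: [-2.239, -2.201, 0.001]
ft_force: [-3.3, 1.6, 4.8]
width: 9.8
grasp_force: 30.0
```

Force shows light contact. Releasing and lifting clear.

>>> move_arm(
  steps=[
    [[0,0,0],0,0.7],
    [[0,0,0],0,0.7],
    [[0,0,0],0,0.7],
    [[0,0,0],0,0.7],
    [[0,0,0],0,0.7],
    [[0,0,-0.8],0,0.7],
    [[0,0,-0.8],0,0.6],
    [[0,0,-0.8],0,0.4],
    [[0,0,-0.8],0,0],
    [[0,0,-0.8],0,0],
    [[0,0,-0.8],0,0],
  ],
)

```text
t: 31.05
ee_pos: [611.6, -261.6, 187.9]
orientation: [2.241, 2.202, 0.0]
ft_force: [0.7, -0.0, -0.6]
width: 56.2
grasp_force: 0.0
```

```bash
python3 - <<'E'
from h import *
im=wfit('lid',z0=55); save('w6.png',im)
im,K,Rc,c=cam('scene'); a=im[190:290,100:230]; save('s6.png',cv2.resize(a,None,fx=4,fy=4,interpolation=cv2.INTER_CUBIC))
plan(440,69,170,-5.5+90)
E
```

```text
lid 0.84 [325. 216. 168. 217.] [ 613.8 -262.8] 178.5 0.963
t 31.1 tcp [ 613.7 -262.5  190.6] yaw -1.0 q6 -0.40 TURN units -17.90 SHIFT units x -0.00 y -0.01 z 7.43 width 64.4 ft [ 0.2 -1.5  0.4]
t 31.2 tcp [ 612.7 -262.   188.6] yaw -1.0 q6 -0.40 TURN units -17.10 SHIFT units x 8.14 y 12.52 z 0.74 width 68.1 ft [ 0.2 -0.6 -0.5]
```

View pics/s6.png

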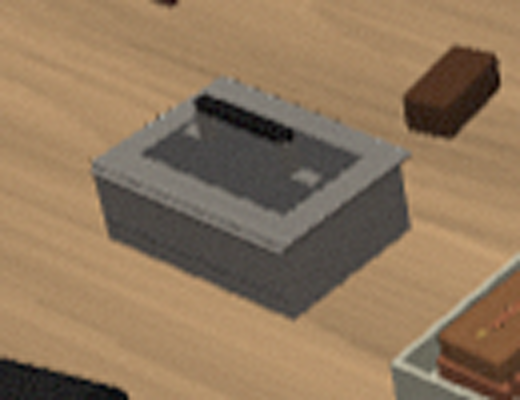

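The lid sits level all round on the rim. Now the red brush.

>>> move_arm(
  steps=[
    [[0,0,0],-0.95,0.1],
    [[0,0,0],-0.95,0.1],
    [[0,0,0],-0.95,0.1],
    [[0,0,0],-0.95,0.1],
    [[0,0,0],-0.95,0.1],
    [[0,0,0],-0.95,0.1],
    [[0,0,0],-0.95,0.1],
    [[0,0,0],-0.95,0.1],
    [[0,0,0],-0.95,0.1],
    [[0,0,0],-0.95,0.1],
    [[0,0,0],-0.95,0.1],
    [[0,0,0],-0.95,0.1],
    [[0,0,0],-0.95,0.1],
    [[0,0,0],-0.95,0.1],
    [[0,0,0],-0.95,0.1],
    [[0,0,0],-0.95,0.1],
    [[0,0,0],-0.95,0.1],
    [[0,0,0],-0.95,0.1],
  ],
)

```text
t: 32.7
ee_pos: [610.8, -261.2, 184.9]
orientation: [-0.144, -3.136, -0.002]
ft_force: [0.0, -0.2, 0.1]
width: 79.0
grasp_force: 0.0
```

>>> move_arm(
  steps=[
    [[0.63,0.96,0],0,0.1],
    [[0.63,0.96,0],0,0.1],
    [[0.63,0.96,0],0,0.1],
    [[0.63,0.96,0],0,0.1],
    [[0.63,0.96,0],0,0.1],
    [[0.63,0.96,0],0,0.1],
    [[0.63,0.96,0],0,0.1],
    [[0.63,0.96,0],0,0.1],
    [[0.63,0.96,0],0,0.1],
    [[0.63,0.96,0],0,0.1],
    [[0.63,0.96,0],0,0.1],
    [[0.63,0.96,0],0,0.1],
    [[0.63,0.96,0],0,0.1],
    [[0,0,0.7],0,0.1],
    [[0,0,0.7],0,0.1],
    [[0,0,0],0,0.1],
    [[0,0,0],0,0.1],
    [[0,0,0],0,0.1],
  ],
)

```text
t: 34.2
ee_pos: [437.7, 68.4, 151.8]
orientation: [-0.151, -3.137, 0.0]
ft_force: [0.3, 0.0, -0.5]
width: 79.4
grasp_force: 0.0
```

```bash
python3 - <<'E'
from h import *
im=wfit('red_brush',z=9); save('w7.png',im)
E
```

```text
red_brush 0.64 [328. 227.  73. 139.] [440.6  66.9] 173.0 0.962
t 34.3 tcp [438.3  68.4 152.4] yaw 84.5 q6 -1.35 TURN units 0.28 SHIFT units x -0.10 y -0.05 z 5.74 width 79.2 ft [ 0.   1.  -0.5]
```

View pics/w7.png

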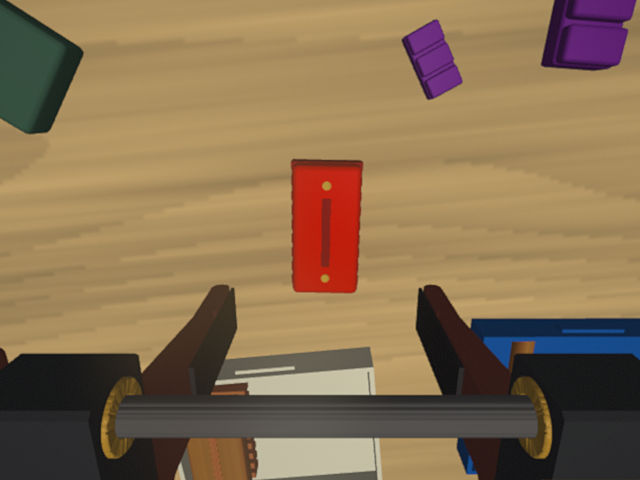

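The picture shows the brush at (327,227), upright in view and within a degree or two of the finger direction. Grasping its back.

>>> move_arm(
  steps=[
    [[-0.1,-0.05,0.8],0.28,0.1],
    [[0,0,0.8],0,0.1],
    [[0,0,0.8],0,0.1],
    [[0,0,0.8],0,0.1],
    [[0,0,0.8],0,0.1],
    [[0,0,0.8],0,0.1],
    [[0,0,0.66],0,0.1],
    [[0,0,0],0,0.1],
    [[0,0,0],0,1],
    [[0,0,0],0,1],
    [[0,0,0],0,1],
    [[0,0,0],0,1],
    [[0,0,0],0,1],
    [[0,0,0],0,1],
    [[0,0,0],0,1],
    [[0,0,0],0,1],
    [[0,0,0],0,1],
    [[0,0,0],0,1],
  ],
)

```text
t: 35.8
ee_pos: [440.8, 67.2, 16.2]
orientation: [0.189, 3.134, 0.0]
ft_force: [-1.3, -0.3, 7.9]
width: 47.7
grasp_force: 30.0
```

>>> move_arm(
  steps=[
    [[0,0,-0.6],0,1],
    [[0,0,-0.8],0,1],
    [[0,0,-0.8],0,1],
    [[0,0,-0.8],0,1],
    [[0,0,0],0,1],
    [[0,0,0],0,1],
  ],
)

```text
t: 36.3
ee_pos: [440.8, 67.2, 91.2]
orientation: [0.189, 3.133, 0.001]
ft_force: [-0.2, 0.0, -1.1]
width: 48.3
grasp_force: 30.0
```

```bash
python3 - <<'E'
from h import *
plan(625.5,5.7+38,23,90)
im,K,Rc,c=cam('top')
for b in cams.cut_out('top','brush_tray')[:1]:
    mm=b['pixels'].astype(np.uint8); h=np.zeros_like(mm); cv2.fillConvexPoly(h,cv2.convexHull(cv2.findNonZero(mm)),1)
    print(fit(h,M['brush_tray'],K,Rc,c))
E
```

```text
t 36.3 tcp [440.8  67.2  91.2] yaw 83.1 q6 -1.33 TURN units -1.38 SHIFT units x -7.39 y -0.94 z 2.73 width 48.3 ft [-0.2  0.  -1.1]
(array([6.26043966e+02, 6.02909218e+00, 7.12092589e-03]), np.float64(0.9717046009139714))
```

>>> move_arm(
  steps=[
    [[0,0,0],-0.69,1],
    [[0,0,0],-0.69,1],
    [[-0.92,-0.12,0],0,1],
    [[-0.92,-0.12,0],0,1],
    [[-0.92,-0.12,0],0,1],
    [[-0.92,-0.12,0],0,1],
    [[-0.92,-0.12,0],0,1],
    [[-0.92,-0.12,0],0,1],
    [[-0.92,-0.12,0],0,1],
    [[-0.92,-0.12,0],0,1],
    [[0,0,0],0,1],
    [[0,0,0],0,1],
    [[0,0,0],0,1],
  ],
)

```text
t: 37.48
ee_pos: [622.3, 43.1, 88.7]
orientation: [-0.0, -3.138, 0.0]
ft_force: [-0.6, 0.9, -1.1]
width: 47.5
grasp_force: 30.0
```

```bash
python3 - <<'E'
from h import *
plan(625.7,44,22,90)
E
```

```text
t 37.5 tcp [622.3  43.1  88.7] yaw 90.0 q6 -1.52 TURN units -0.00 SHIFT units x -0.14 y 0.04 z 2.67 width 47.5 ft [-0.6  0.9 -1.1]
```

>>> move_arm(
  steps=[
    [[-0.12,0.04,0.6],0,1],
    [[0,0,0.6],0,1],
    [[0,0,0.6],0,1],
    [[0,0,0.5],0,1],
    [[0,0,0.3],0,1],
    [[0,0,0],0,1],
    [[0,0,0],0,1],
    [[0,0,0],0,0.32],
    [[0,0,0],0,0.32],
    [[0,0,0],0,0.32],
    [[0,0,0],0,0.32],
    [[0,0,-0.4],0,0.32],
    [[0,0,-0.8],0,0.32],
    [[0,0,-0.8],0,0.32],
    [[0,0,-0.8],0,0.3],
    [[0,0,-0.8],0,0.2],
    [[0,0,-0.8],0,0.1],
    [[0,0,0],0,0.1],
    [[0,0,0],0,0.1],
  ],
)

```text
t: 39.07
ee_pos: [628.1, 44.1, 137.2]
orientation: [0.0, 3.138, 0.0]
ft_force: [-0.6, 0.3, -0.4]
width: 78.7
grasp_force: 0.0
```

```bash
python3 - <<'E'
from h import *
wfit('red_brush',z0=4,z=9)
plan(422,367,150,84)
E
```

```text
red_brush 0.83 [328. 228.  76. 145.] [625.2  43.2] 0.4 0.96
t 39.2 tcp [626.5  44.1 135. ] yaw 90.0 q6 -1.52 TURN units -0.08 SHIFT units x 0.05 y -0.04 z 5.04 width 79.2 ft [ 0.1  0.4 -0.8]
t 39.2 tcp [626.5  44.1 135. ] yaw 90.0 q6 -1.52 TURN units 1.20 SHIFT units x 9.49 y 11.99 z -0.60 width 79.2 ft [ 0.1  0.4 -0.8]
```

The brush is in its tray at (625,43), flat. Next the file guide.

>>> move_arm(
  steps=[
    [[0,0,-0.3],0.6,0.1],
    [[0,0,-0.3],0.6,0.1],
    [[0.73,0.92,0],0,0.1],
    [[0.73,0.92,0],0,0.1],
    [[0.73,0.92,0],0,0.1],
    [[0.73,0.92,0],0,0.1],
    [[0.73,0.92,0],0,0.1],
    [[0.73,0.92,0],0,0.1],
    [[0.73,0.92,0],0,0.1],
    [[0.73,0.92,0],0,0.1],
    [[0.73,0.92,0],0,0.1],
    [[0.73,0.92,0],0,0.1],
    [[0.73,0.92,0],0,0.1],
    [[0.73,0.92,0],0,0.1],
    [[0.73,0.92,0],0,0.1],
    [[0,0,0],0,0.1],
    [[0,0,0],0,0.1],
    [[0,0,0],0,0.1],
  ],
)

```text
t: 40.67
ee_pos: [422.0, 365.6, 149.5]
orientation: [-0.163, -3.136, 0.002]
ft_force: [-0.4, -0.5, 0.6]
width: 79.1
grasp_force: 0.0
```

```bash
python3 - <<'E'
from h import *
im=wfit('file_guide',z=4); save('w8.png',im)
E
```

```text
file_guide 0.55 [328. 226.  56. 130.] [423. 365.] 173.1 0.934
t 40.8 tcp [422.7 365.2 149.9] yaw 83.9 q6 -0.77 TURN units 0.16 SHIFT units x -0.01 y -0.00 z 5.83 width 78.7 ft [-0.2 -0.  -0. ]
```

View pics/w8.png

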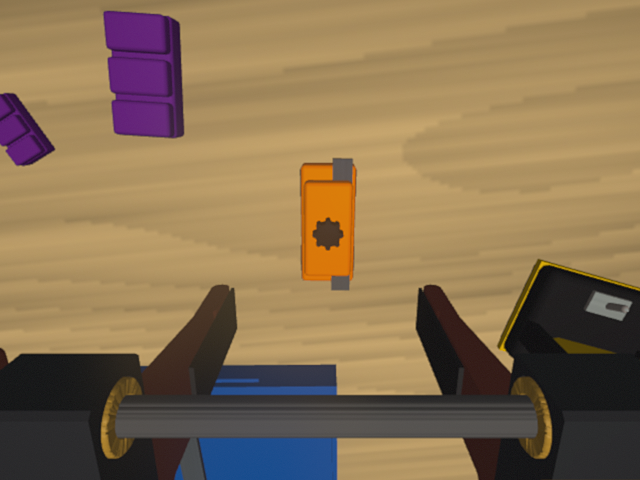

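The guide is at (328,226) between the fingers and the lamp is at right (570,300), clear of the right finger. Descending.

>>> move_arm(
  steps=[
    [[0,0,0.8],0.16,0.1],
    [[0,0,0.8],0,0.1],
    [[0,0,0.8],0,0.1],
    [[0,0,0.8],0,0.1],
    [[0,0,0.8],0,0.1],
    [[0,0,0.8],0,0.1],
    [[0,0,0.7],0,0.1],
    [[0,0,0.3],0,0.1],
    [[0,0,0],0,0.1],
    [[0,0,0],0,1],
    [[0,0,0],0,1],
    [[0,0,0],0,1],
    [[0,0,0],0,1],
    [[0,0,0],0,1],
    [[0,0,0],0,1],
    [[0,0,0],0,1],
    [[0,0,0],0,1],
    [[0,0,0],0,1],
    [[0,0,0],0,1],
    [[0,0,0],0,1],
  ],
)

```text
t: 42.43
ee_pos: [422.6, 366.5, 5.9]
orientation: [0.186, 3.136, 0.001]
ft_force: [-1.1, -0.7, 5.8]
width: 39.9
grasp_force: 30.0
```

>>> move_arm(
  steps=[
    [[0,0,-0.6],0,1],
    [[0,0,-0.8],0,1],
    [[0,0,-0.8],0,1],
    [[0,0,-0.8],0,1],
    [[0,0,0],0,1],
    [[0,0,0],0,1],
  ],
)

```text
t: 42.93
ee_pos: [422.8, 366.6, 80.9]
orientation: [0.186, 3.135, 0.002]
ft_force: [-0.2, -0.1, -1.4]
width: 40.0
grasp_force: 30.0
```

```bash
python3 - <<'E'
from h import *
plan(618,305,15,85)
im,K,Rc,c=cam('top')
for b in cams.cut_out('top','file_tray')[:1]:
    mm=b['pixels'].astype(np.uint8); h=np.zeros_like(mm); cv2.fillConvexPoly(h,cv2.convexHull(cv2.findNonZero(mm)),1)
    p,i=fit(h,M['file_tray'],K,Rc,c); print(p,i)
E
```

```text
t 42.9 tcp [422.8 366.6  80.9] yaw 83.2 q6 -0.76 TURN units -0.36 SHIFT units x -7.99 y -1.78 z 2.64 width 40.0 ft [-0.2 -0.1 -1.4]
[614.39225533 264.26339189   3.04422655] 0.9622036370925532
```

>>> move_arm(
  steps=[
    [[0,0,0],-0.24,1],
    [[-0.89,-0.2,0],0,1],
    [[-0.89,-0.2,0],0,1],
    [[-0.89,-0.2,0],0,1],
    [[-0.89,-0.2,0],0,1],
    [[-0.89,-0.2,0],0,1],
    [[-0.89,-0.2,0],0,1],
    [[-0.89,-0.2,0],0,1],
    [[-0.89,-0.2,0],0,1],
    [[-0.89,-0.2,0],0,1],
    [[0,0,0],0,1],
    [[0,0,0],0,1],
    [[0,0,0],0,1],
    [[0,0,0],0,1],
  ],
)

```text
t: 44.2
ee_pos: [615.9, 302.0, 79.5]
orientation: [-0.152, -3.136, 0.001]
ft_force: [-0.0, 0.6, -1.9]
width: 39.8
grasp_force: 30.0
```

```bash
python3 - <<'E'
from h import *
plan(618,302,12,84.4)
E
```

```text
t 44.2 tcp [615.9 302.   79.5] yaw 84.5 q6 -1.04 TURN units 0.01 SHIFT units x -0.09 y 0.01 z 2.70 width 39.8 ft [-0.   0.6 -1.9]
```

>>> move_arm(
  steps=[
    [[-0.08,0,0.6],0,1],
    [[0,0,0.6],0,1],
    [[0,0,0.6],0,1],
    [[0,0,0.5],0,1],
    [[0,0,0.36],0,1],
    [[0,0,0],0,1],
    [[0,0,0],0,1],
    [[0,0,0],0,0.4],
    [[0,0,0],0,0.4],
    [[0,0,0],0,0.4],
    [[0,0,0],0,0.4],
    [[0,0,-0.4],0,0.4],
    [[0,0,-0.8],0,0.4],
    [[0,0,-0.8],0,0.4],
    [[0,0,-0.8],0,0.4],
    [[0,0,-0.8],0,0.4],
    [[0,0,-0.8],0,0.4],
    [[0,0,-0.8],0,0.4],
    [[0,0,0],0,0.4],
    [[0,0,0],0,0.4],
  ],
)

```text
t: 45.87
ee_pos: [620.2, 302.2, 146.0]
orientation: [0.153, 3.135, 0.003]
ft_force: [-0.6, 0.0, -0.1]
width: 52.7
grasp_force: 0.0
```

>>> move_arm(
  steps=[
    [[0.9,0,-0.3],0,0.4],
    [[0.9,0,-0.3],0,0.4],
    [[0.9,0,-0.3],0,0.4],
    [[0.9,0,-0.3],0,0.4],
    [[0.9,0,0],0,0.4],
    [[0.9,0,0],0,0.4],
    [[0.9,0,0],0,0.4],
    [[0.9,0,0],0,0.4],
    [[0,0,0],0,0.4],
    [[0,0,0],0,0.4],
    [[0,0,0],0,0.4],
  ],
)

```text
t: 46.78
ee_pos: [440.6, 319.3, 173.6]
orientation: [0.153, 3.138, -0.0]
ft_force: [0.0, -0.2, 0.2]
width: 52.8
grasp_force: 0.0
```

```bash
python3 - <<'E'
from h import *
plan(500,300,12,84.4)
im,K,Rc,c=cam('top'); a=im[120:300,80:600]; a=cv2.resize(a,(800,277),interpolation=cv2.INTER_CUBIC)
im2,*_=cam('scene'); b=cv2.resize(im2[180:380,110:480],(592,320),interpolation=cv2.INTER_CUBIC); b=np.pad(b,((0,0),(0,208),(0,0)))
save('f.png',np.vstack([a,b]))
for t,z in(('lid',55),('red_brush',4),('file_guide',4),('cork',0)):
  for q in cams.cut_out('top',t)[:1]:
    p,i=fit(q['pixels'],M[t],K,Rc,c,z0=z); print(t,round(q['p'],2),np.round(p,2),round(i,3))
E
```

```text
t 46.8 tcp [440.6 319.3 173.6] yaw 84.4 q6 -0.87 TURN units 0.00 SHIFT units x -2.44 y -0.54 z 6.46 width 52.8 ft [ 0.  -0.2  0.2]
lid 0.94 [ 6.1094e+02 -2.6145e+02 -2.0000e-02] 0.964
red_brush 0.8 [624.26  43.02   3.13] 0.955
file_guide 0.85 [ 6.1978e+02  3.0063e+02 -9.0000e-02] 0.928
cork 0.9 [ 447.11 -245.05    3.31] 0.886
```

View pics/f.png

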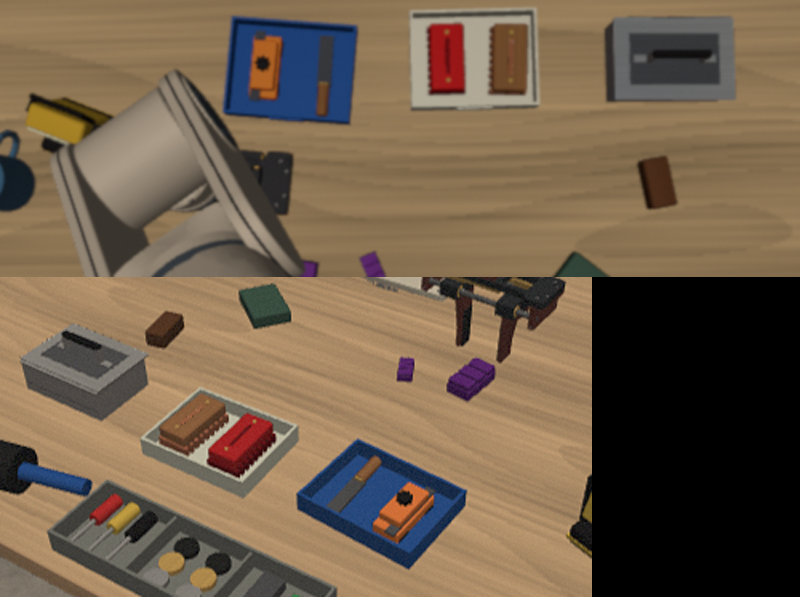

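The picture shows both items flat in their trays beside the brush and the file (red brush at 447,60; guide at 265,67 in the top view), the lid level on the tin (670,58), and the lamp and cork in place. The arm is touching nothing, so I'm handing in.

```bash
python3 -c "
from workcell import ctrl
print(ctrl.close_job())"
```

```text
the job is handed in; nothing more can be done
None
```

The job is handed in at about 47 s of 138 s: both wax blocks are in the tin with its lid sitting level, the red brush and file guide lie flat in their trays, and the cork and lamp stayed put; the hand-in call returned no verdict, so this rests on the final camera check.

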